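# Right the oil can, then hold the self-closing chest open

### The job

We are putting the oil cans away. Stand the tipped oil can upright again in the drip tray, in the gap between the standing oil can and the low tin, and let go of it; then lift the self-closing lid of the steel safety chest and hold it open at 45 degrees so that I can load the chest. Finish while still holding the lid there, because it falls shut by itself, and leave the other things where they are.

Things in the scene. Friction and masses are not known exactly. Their poses are not given: they have to be found in the camera images.
- can_mid (a point): The tipped oil can: a red thumb oiler, round body 56 mm across and about 60 mm tall with a thin brass spout on top; 147 mm from flat base to spout tip, 0.14 kg, heavy end at the base. This point lies on its axis, 30 mm above its base; its z axis points from base to spout tip. The spout is a straight rod on the axis, 8 mm across from 64 to 128 mm above the base and 5 mm across beyond. At the start it lies on its side in the tray, spout along the tray towards the tin.
- oil_can_low: The same tipped oil can as a whole; origin at the centre of its base, z axis towards the spout tip.
- tray: Shallow metal drip tray with a rubber liner, fixed on the bench, 98 mm (x) by 400 mm (y, the lane). Origin at the centre of its underside. Things stand on the liner, 5 mm above the bench; the lane is 82 mm wide inside and its rim is 14 mm above the bench. The standing can is at its -y end, the tin at its +y end.
- oil_can_stood: A second red oil can of the same shape and size, standing upright at the -y end of the tray; origin at the centre of its base.
- tin: Low round tin with a dark lid, 67 mm across, 32 mm tall, standing at the +y end of the tray; origin at the centre of its base.
- chest: Grey sheet-steel safety chest, fixed on the bench, 130 mm (x) by 220 mm (y), 166 mm tall with the lid shut, 211 mm to the top of the lid's handle; origin at the centre of its underside, -x is its front. Its lid is hinged along the top edge at the back.
- lid_hinge (a point): Middle of the lid's hinge pin, 70 mm behind the chest's centre and 162 mm up; the pin runs along this point's y axis (the chest's y).
- lid (a joint): Opening angle of the chest lid: 0 shut, 0.785 = 45 degrees, stop at 1.35. The front edge rises as it grows. Its weight (lid about 0.45 kg) and closing springs shut it from any angle with about 0.4 to 0.5 N m about the pin.
- lid_handle (a point): Middle of the round bar of the D handle on top of the lid (moves with the lid): bar 10 mm across, straight for 90 mm along y, 35 mm of free height between the lid's top and the bar. With the lid shut this point is 108 mm in front of the hinge pin and 44 mm above it. The bar may turn in the fingers while the lid swings.
- blank: Clear round lens blank, 53 mm across, 7 mm thick, lying on the bench behind the gap between chest and tray; bystander.
- dust_brush: Dust brush with wooden handle, 163 mm long, lying on the bench in front of the chest; bystander.
Mind the look-alikes: they are no part of the job. Leave any blue or purple look-alike of the oil_can_stood alone.

How it is judged:
On the way, in this order (a step that is already met when the one before it is completed fails the run):
1. the tipped oil can stands upright on the tray between its neighbours, let go (angle between can_mid's own z axis and vertical below 0.1 rad and z of can_mid in the frame of tray between 0.028 and 0.042 m and x of can_mid in the frame of tray between -0.02 and 0.02 m and y of can_mid in the frame of tray between -0.12 and 0.11 m and contact force between oil_can_low and the arm below 0.05 N and contact force between oil_can_low and the fingers below 0.05 N and linear speed of oil_can_low below 0.03 m/s), for 0.2 s.
2. the lid is held open at 45 degrees (value of joint lid between 0.697 and 0.874 rad), for 0.2 s.
At the end, for the whole second after the job is handed in: The robot alone holds the lid still at 45 degrees (within 5) and touches it at the end; the tipped can stands upright (within 6 degrees) on the tray liner, inside the lane between the standing can and the tin, let go and at rest; the other things stand where they were (within 3 cm) (all of step 1 and all of step 2 and velocity of joint lid between -0.05 and 0.05 rad/s and (contact force between lid and the fingers above 1 N or contact force between lid and the arm above 1 N) and contact force between lid and oil_can_low below 0.05 N and contact force between lid and oil_can_stood below 0.05 N and contact force between lid and tin below 0.05 N and contact force between lid and blank below 0.05 N and contact force between lid and dust_brush below 0.05 N and angle between each of oil_can_stood, tin's own z axis and vertical below 0.1 rad); the arm keeps its last pose, push and grip.
It fails at once if the standing oil can is knocked over or pushed more than 3 cm (distance of oil_can_stood from where it was at the start of the episode above 0.03 m or angle between oil_can_stood's own z axis and vertical above 0.6 rad).
It fails at once if the tin is knocked over or pushed more than 3 cm (distance of tin from where it was at the start of the episode above 0.03 m or angle between tin's own z axis and vertical above 0.6 rad).
It fails at once if the lens blank is pushed more than 3 cm (distance of blank from where it was at the start of the episode above 0.03 m).
It fails at once if the brush is pushed more than 3 cm (distance of dust_brush from where it was at the start of the episode above 0.03 m).
It also fails if it takes over 62 s, if anything falls off the work surface, if the arm or the gripper's body presses on something with over 40 N, if the wrist force passes 120 N, or if a joint passes its speed limit or range.

### The arm

A 7-joint arm with a two-finger parallel gripper is mounted at the origin on a cart in front of the work surface, level with it; the furniture and walls round the work are solid. World frame = base frame: x ahead of the robot, y to its left, z up, the work surface at z = 0. Lengths are in m, angles in rad, forces in N, time in s.
With the tool pointing down it reaches from about 0.35 to 0.9 m from the base axis. Payload 8.1 kg.
Tool frame: the origin (TCP) lies midway between the tips of the shut fingers; the grasp point (between the pads) lies 19 mm behind it; z points along the fingers, y is the direction in which the jaws open and shut (so a half turn about z gives the same grasp; the last joint's range is limited). The gripper opens to 92 mm and grips with 3 to 60 N. Pads are 19 mm wide; open, the fingers measure 130 mm over their backs; the gripper's body (75 mm by 190 mm) begins 47 mm behind the grasp point.
Start: joints at [1.1, 0.434, 0.025, 1.573, -0.012, 1.134, -0.075], TCP at [0.225, -0.583, 0.227] pointing down, gripper open.
Joint ranges: [-2.62, 2.62], [-0.44, 2.09], [-1.27, 1.32], [0.08, 2.57], [-1.32, 4.46], [0.12, 2], [-2.74, 2.74]. Speed limits (rad/s): [2.22, 2.22, 3.01, 3.01, 3.14, 3.14, 3.14].

### API

Orientations are given as a rotation vector (axis times angle).
In Python, from cell import monitor, get_image, get_calibration, workorder, look_for, masks_of gives the robot as it stands.
- The arm moves only by the shell command python3 -m crank 'ROWS' [FORCE]. ROWS is JSON, a list of rows, each a list of 3 entries, a list of its own where there are three numbers: the shift along the tool's x, y, z in cm, then the turn about the tool's z in degrees, then the closure in counts, from 0 (fully open) to 255 (shut). A call has 1 to 5 rows; each row shifts and turns the commanded pose from where the row before left it, along the tool's axes as they then stand; what a row does not reach is not made up. A row lasts 1/10 s, in which the tool goes at most 50 mm and 8.59 degrees, less where a joint would pass 70% of its speed; a pose out of reach is approached as far as the arm can. A call with a gripper value outside its range is refused whole. The fingers move at their own pace and stop on an object; FORCE is the grip in N (left out, the last holds). Time passes only in rows, so rows that do not move let the fingers close. It gives the time, the measured TCP pose, the force and the opening at its end, in the units of the state.
- monitor.observe(): the state, without advancing time (a new reading comes with each control period).
- get_image(name): name is "side" or "top" or "wrist"; returns (picture, depth): 480x640x3 uint8, red, green, blue; 480x640 float32, m along the optical axis (not along the pixel's ray), 0 where there is no reading.
- get_calibration(name): a dict with "fx", "fy", "cx", "cy" (pixels), "R" (3x3) and "t" (3): a world point X has camera coordinates R X + t. Camera axes: x right, y down, z forward; pixel columns grow to the right and rows downward; lengths in m; the calibration is good to about 2 mm. A picture is of the moment at which its call begins: read the wrist's pose just before it. get_calibration takes no time and is no camera call; for the wrist camera it gives the pose at the moment of the call.
- workorder.sign_off(): hands the job in, once; it reports no verdict.
Trained networks look in the newest picture that a camera, given by its name, has taken for a name from the list of things; names that differ only in an ending like _2 or _b are one class to them, and where a whole thing is asked for, a point or a joint stands for the part that bears it (a point fixed in the world has none). Each returns a list of dicts, best first, with "score" (0 to 1); they miss things now and then, are a little off and sometimes report something else, mostly with a low value. They report only what shows in the picture. A call takes as long as a camera call. They do not tell look-alikes from the thing itself.
- look_for(label, camera): "location" ([x, y, z] in m, in world coordinates, good to about 4 mm: the middle of the surface that is visible of it).
- masks_of(label, camera): "region" (480x640 bool, what is visible of it).
The state is a dict: "clock": time; "joints": joint angles; "dq": joint speeds; "joint_efforts": joint torques, N m; "position": TCP position; "ee_rot": TCP orientation; "force": force on the tool from outside, world axes, zero at the start; "ft_torque": the same for the moment, N m; "width": opening from 0.0 (shut) to 1.0 (fully open).
Only numpy, scipy, OpenCV 4.12 (cv2) and the standard library are available. Lean on these libraries where they do the work, as an engineer would, in place of code of your own. Each camera call takes 0.05 s, during which the arm holds its last target.

## Working session

There is one attempt and no reset: what is moved stays moved. The work goes in short steps, Python scripts to look and compute and a shell command to move; the robot and the scene stay as the last step left them, time stands still between calls to the robot, and variables do not carry over. Pictures are saved under pics/ and viewed, and the job is handed in when it is done.

```bash
ls; mkdir -p pics; python3 - <<'E'
from cell import monitor,get_image,get_calibration
import cv2
s=monitor.observe();print(s)
for n in("side","top","wrist"):
    im,d=get_image(n);cv2.imwrite(f"pics/{n}0.png",im[:,:,::-1]);c=get_calibration(n);print(n,c)
E
```

```text
pics
{'clock': 0.0, 'joints': array([ 1.10040887,  0.43522275,  0.02493527,  1.57412347, -0.01160218,
        1.13398574, -0.0750672 ]), 'dq': array([ 9.81141659e-04,  2.09291684e-03, -4.60453921e-04, -2.05517286e-04,
       -3.73538433e-05, -3.87769755e-05, -3.90798457e-04]), 'joint_efforts': array([ 1.01323049e-04, -6.67851806e+01,  9.85081382e-01, -3.14464724e+01,
       -6.05336367e-02,  4.28683811e-02,  2.47434518e-04]), 'position': array([ 0.224498  , -0.58272695,  0.22593447]), 'ee_rot': array([-3.08711021e+00, -5.74180859e-01,  6.52019211e-04]), 'force': array([-0.15036024,  0.33043482, -0.45833793]), 'ft_torque': array([-0.02794177, -0.01564006, -0.02919958]), 'width': 0.996208970520745}
side {'fx': 523.6901877670246, 'fy': 523.6901877670246, 'cx': 333.86588648166725, 'cy': 234.61844585830752, 'R': array([[ 0.93611665, -0.35150948,  0.01125606],
       [-0.30106771, -0.81750508, -0.49096199],
       [ 0.18177968,  0.45620886, -0.87110827]]), 't': array([-0.46005427,  0.28294394,  1.176382  ])}
top {'fx': 488.3778156016745, 'fy': 488.3778156016745, 'cx': 318.8634973356864, 'cy': 241.22009067347838, 'R': array([[-0.01132912, -0.99988315,  0.01026299],
       [-0.98758579,  0.00958049, -0.15678815],
       [ 0.15667151, -0.01191185, -0.98757893]]), 't': array([0.09135101, 0.54035428, 1.15129929])}
wrist {'fx': 396.5549244226537, 'fy': 396.5549244226537, 'cx': 321.0483490004323, 'cy': 242.9313596572902, 'R': array([[ 0.35945782, -0.93315991, -0.00162961],
       [-0.89205678, -0.34413623,  0.29292483],
       [-0.27390651, -0.10384042, -0.95613409]]), 't': array([-0.62442225, -0.0365426 ,  0.39189235])}
```

View pics/top0.png

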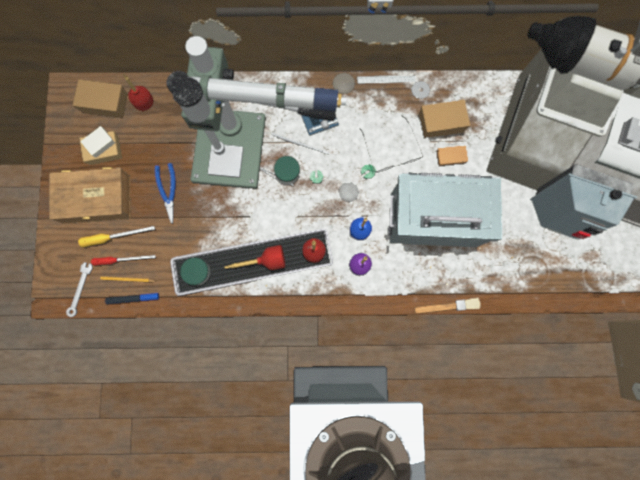

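View pics/side0.png

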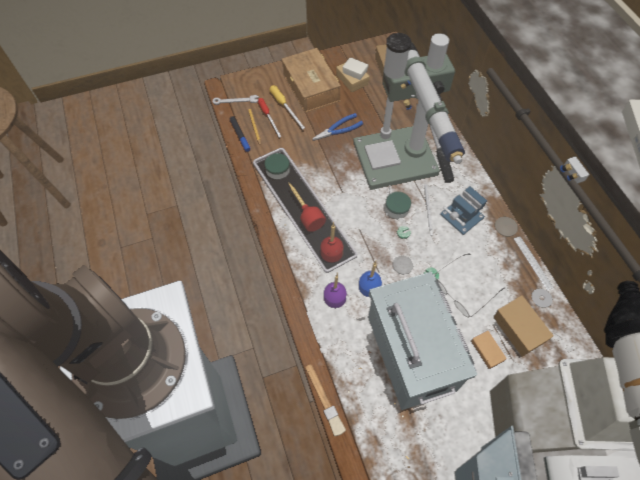

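The top view shows the tray at px (250,262) with the tipped can's body at (272,258) and its spout towards the tin at (195,270). The standing can is at (313,250). The blue (360,228) and purple (360,264) look-alikes are outside the tray, and the chest is at (448,208) with its handle at (450,222).

```bash
cat > h.py <<'E'
import numpy as np,cv2
from cell import *
from scipy.spatial.transform import Rotation as Ro
def cloud(n,mask,d):
    c=get_calibration(n);v,u=np.nonzero(mask&(d>0));z=d[v,u]
    P=np.stack([(u-c['cx'])/c['fx']*z,(v-c['cy'])/c['fy']*z,z],1)
    return (P-c['t'])@c['R'],u,v
def proj(n,X):
    c=get_calibration(n);p=np.atleast_2d(X)@c['R'].T+c['t'];return np.stack([p[:,0]/p[:,2]*c['fx']+c['cx'],p[:,1]/p[:,2]*c['fy']+c['cy']],1)
def tcp():
    s=monitor.observe();return s['position'],Ro.from_rotvec(s['ee_rot']).as_matrix(),s
E
python3 - <<'E'
from h import *
np.set_printoptions(precision=4,suppress=True)
for n in("top","side"):
    im,d=get_image(n)
    for l in("oil_can_low","oil_can_stood","tray","tin","chest","lid_handle","lid","blank","dust_brush"):
        for r in masks_of(l,n)[:3]:
            P,u,v=cloud(n,r["region"],d)
            if len(P)>5: print(n,l,round(r["score"],2),len(P),"px",int(np.median(u)),int(np.median(v)),np.median(P,0),P.min(0),P.max(0))
E
```

```text
top oil_can_low 0.71 676 px 269 260 [0.4956 0.2058 0.0474] [ 0.4743  0.1716 -0.0019] [0.5392 0.3093 0.0674]
top oil_can_stood 0.77 396 px 313 250 [0.5166 0.1002 0.0492] [0.4937 0.0734 0.0043] [0.5477 0.1278 0.154 ]
top oil_can_stood 0.61 423 px 360 264 [ 0.4843 -0.0124  0.044 ] [ 0.4589 -0.0459 -0.0021] [0.5169 0.0129 0.1463]
top oil_can_stood 0.56 415 px 360 229 [ 0.5694 -0.0147  0.0438] [ 0.5472 -0.0436 -0.0012] [0.6019 0.0102 0.1401]
top tray 0.65 4676 px 248 261 [0.4974 0.2635 0.0054] [ 0.4179  0.0525 -0.0037] [0.5823 0.4592 0.0508]
top tin 0.94 662 px 194 271 [0.4717 0.3892 0.0364] [0.4398 0.3575 0.0021] [0.5103 0.4329 0.0442]
top chest 0.95 7901 px 445 210 [ 0.5905 -0.195   0.1654] [ 0.5212 -0.3842 -0.0037] [ 0.7283 -0.0796  0.2139]
top lid_handle 0.79 6572 px 449 208 [ 0.5944 -0.2006  0.1659] [ 0.5214 -0.3842  0.0047] [ 0.675  -0.0857  0.2139]
top lid 0.63 6723 px 449 208 [ 0.5941 -0.2006  0.1659] [ 0.5212 -0.3877 -0.002 ] [ 0.7169 -0.0857  0.2139]
top lid 0.2 649 px 194 271 [0.4717 0.389  0.0364] [0.4398 0.3573 0.0024] [0.504  0.4244 0.0442]
top blank 0.63 310 px 348 191 [0.6
[... 777 characters left out ...]
46] [0.4378 0.3551 0.0039] [0.5022 0.4234 0.0426]
side tin 0.29 315 px 403 264 [0.6752 0.0048 0.0048] [ 0.6498 -0.0186 -0.0035] [0.7036 0.0326 0.0104]
side chest 0.87 9921 px 418 340 [ 0.5868 -0.2225  0.1647] [ 0.5209 -0.3302 -0.0054] [ 0.7367 -0.025   0.2146]
side lid_handle 0.71 8096 px 420 335 [ 0.5928 -0.2171  0.1652] [ 0.5209 -0.3245 -0.0044] [ 0.6744 -0.0424  0.2146]
side lid 0.79 8239 px 420 336 [ 0.5927 -0.2174  0.1651] [ 0.5209 -0.3246 -0.0044] [ 0.7277 -0.0282  0.2146]
side blank 0.64 343 px 402 264 [0.6747 0.0048 0.0047] [ 0.6484 -0.0198 -0.0046] [0.7036 0.0334 0.0104]
side dust_brush 0.91 664 px 326 405 [ 0.3803 -0.2479  0.0079] [ 0.3645 -0.3116 -0.0055] [ 0.4008 -0.1505  0.0155]
```

```bash
python3 - <<'E'
import cv2
a=cv2.imread("pics/top0.png")[210:310,160:400];cv2.imwrite("pics/crop0.png",cv2.resize(a,None,fx=3.3,fy=3.3,interpolation=cv2.INTER_CUBIC))
E
```

```text
(no output)
```

View pics/crop0.png

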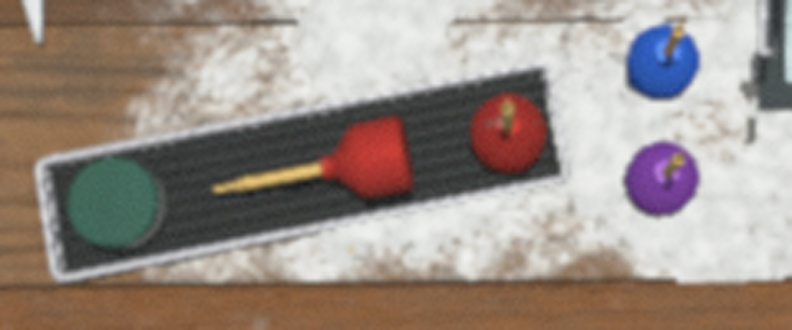

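View pics/wrist0.png

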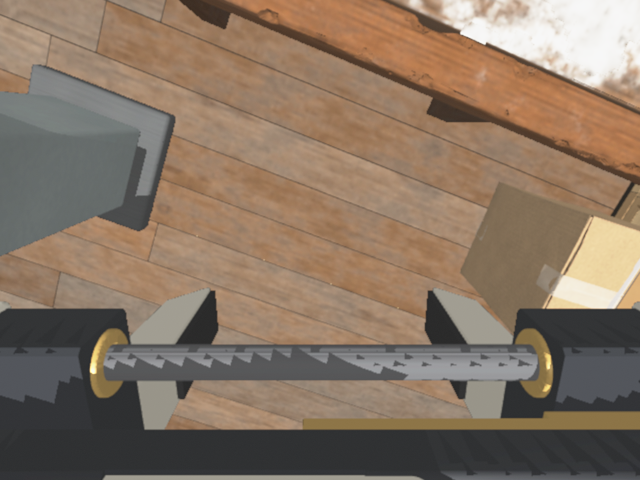

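Four cans could fit: red lying at (272,258), red standing at (313,250), blue at (360,228) and purple at (360,264). The crop confirms the target is the red one lying in the tray, because its spout points at the tin. Next I measure its spout, the tray and the handle bar.

```bash
python3 - <<'E'
from h import *
np.set_printoptions(precision=4,suppress=True)
D={n:get_image(n) for n in("top","side")}
for n in("top","side"):
    im,d=get_image(n)
    tr=masks_of("tray",n)[0]["region"]
    P,u,v=cloud(n,tr,d);P=P[(P[:,2]<.03)]
    r=cv2.minAreaRect((P[:,:2]*1000).astype(np.float32));print(n,"tray",r)
    m=masks_of("oil_can_low",n)[0]["region"]
    P,u,v=cloud(n,m,d);c=im[v,u].astype(int)
    hue=cv2.cvtColor(im,cv2.COLOR_RGB2HSV)[v,u]
    br=(hue[:,0]>12)&(hue[:,0]<35)&(hue[:,1]>90)
    red=((hue[:,0]<8)|(hue[:,0]>172))&(hue[:,1]>120)
    B=P[br];print("brass",len(B),B.min(0),B.max(0))
    m0=B.mean(0);w=np.linalg.svd(B-m0)[2][0];w*=np.sign(w[1]);print(m0,w)
    # profile along lane of z
    t=(B-m0)@w
    for k in range(-5,6):
        s=abs(t-k*.01)<.005
        if s.sum():print(k,s.sum(),np.median(B[s],0),B[s][:,2].max())
    Rr=P[red];print("red",Rr.mean(0),np.percentile(Rr,2,0),np.percentile(Rr,98,0))
    t=(Rr-m0)@np.array([w[0],w[1],0])/np.hypot(w[0],w[1]);print("t red",np.percentile(t,[1,5,95,99]), "brass t",((B-m0)@w).min(),((B-m0)@w).max())
    s=Rr[:,2]>np.percentile(Rr[:,2],90);print(Rr[s].mean(0))
    P,u,v=cloud(n,masks_of("chest",n)[0]["region"],d)
    T=P[(P[:,2]>.158)&(P[:,2]<.172)];print("lid",cv2.minAreaRect((T[:,:2]*1000).astype(np.float32)))
    H=P[P[:,2]>.2];print("bar",len(H),np.median(H,0),H.min(0),H.max(0),cv2.minAreaRect((H[:,:2]*1000).astype(np.float32)))
E
```

```text
top tray ((498.5713806152344, 254.52774047851562), (98.39155578613281, 395.9538879394531), 10.626289367675781)
brass 89 [0.4829 0.2365 0.0287] [0.4979 0.3034 0.0413]
[0.4902 0.268  0.035 ] [-0.1752  0.9842  0.0245]
-3 9 [0.4946 0.2396 0.0346] 0.04016312942861591
-2 15 [0.4928 0.2472 0.0339] 0.03797376887314924
-1 14 [0.4925 0.2586 0.0356] 0.03831583591410549
0 13 [0.4903 0.2685 0.0344] 0.03769035329148202
1 15 [0.4881 0.2763 0.0352] 0.039158895775196996
2 12 [0.4869 0.2876 0.0354] 0.03952725634045695
3 9 [0.4851 0.2955 0.037 ] 0.04133453019959156
4 2 [0.485  0.3032 0.0317] 0.03343283642995281
red [0.5001 0.1979 0.0509] [0.4766 0.1727 0.0257] [0.5281 0.2318 0.0623]
t red [-0.0953 -0.0943 -0.0419 -0.035 ] brass t -0.03189222794700573 0.03589783159679724
[0.5045 0.1927 0.0617]
lid ((600.969482421875, -204.04592895507812), (231.71844482421875, 147.20616149902344), 86.94769287109375)
bar 252 [ 0.5595 -0.1999  0.2086] [ 0.5526 -0.2592  0.2006] [ 0.5674 -0.1437  0.2147] ((560.1612548828125, -201.495361328125), (115.8979721069336, 10.95471477508545), 86.47726440429688)
side tray ((497.638092
[... 458 characters left out ...]
816 0.0339] 0.037018723690159086
2 13 [0.4855 0.2889 0.0332] 0.03827804168833294
3 3 [0.4863 0.2996 0.0276] 0.03467158915107935
4 2 [0.4962 0.3053 0.0019] 0.005189245483589131
5 1 [0.4944 0.3127 0.0021] 0.002120641416779705
red [0.4981 0.1915 0.0533] [0.4774 0.1708 0.0377] [0.5253 0.2295 0.0623]
t red [-0.1002 -0.099  -0.0498 -0.0381] brass t -0.03751182854548562 0.05636955189561097
[0.5021 0.1874 0.0619]
lid ((600.6619262695312, -205.99850463867188), (231.48251342773438, 147.36703491210938), 86.89415740966797)
bar 295 [ 0.5584 -0.2084  0.2081] [ 0.5518 -0.2609  0.2   ] [ 0.5665 -0.1469  0.2152] ((559.2803955078125, -204.02996826171875), (114.21009826660156, 10.384765625), 86.54609680175781)
```

Measured so far:
- **Spout:** the axis is horizontal at z≈33 mm and runs along (-0.178, 0.984).
- **Base plane:** near (0.507, 0.175).
- **Tray:** yaw +10.6°.
- **Chest:** yaw −3.1°.
- **Handle bar:** around (0.560, -0.205, 0.206).

The tool can only yaw, so I will pinch the spout far from the base across the lane and let the heavy base swing down. First I lift and turn.

```bash
python3 -m crank '[[[0,0,-5],-8.5,0],[[0,0,-4],-8.5,0],[[0,0,0],-8.5,0],[[0,0,0],-8.5,0],[[0,0,0],-8.5,0]]' 5
python3 -m crank '[[[0,0,0],-8.5,0],[[0,0,0],-8.5,0],[[0,0,0],-8.5,0],[[0,0,0],-8.5,0],[[0,0,0],-2.5,0]]' 5
cat > togo.py <<'E'
import sys
from h import *
np.set_printoptions(precision=4,suppress=True)
p,R,s=tcp();t=np.array(eval(sys.argv[1]))
print("t",s['clock'],"pos",p,"z",R[:,2],"yaw x",np.degrees(np.arctan2(R[1,0],R[0,0])),"F",s['force'],"w",s['width'],"j",s['joints'])
print("tool shift cm",100*R.T@(t-p))
E
python3 togo.py '[.36,0,.32]'
```

```text
clock: 2.15
position: [0.2247, -0.5833, 0.3172]
ee_rot: [2.665, 1.662, -0.0]
force: [0.3, 0.6, 0.1]
width: 1.002
clock: 2.65
position: [0.2246, -0.5832, 0.3167]
ee_rot: [-2.011, -2.413, -0.0]
force: [0.1, -0.1, -0.1]
width: 0.998
t 2.65 pos [ 0.2246 -0.5832  0.3167] z [-0.      0.0001 -1.    ] yaw x 100.37863986435617 F [ 0.0637 -0.1498 -0.0688] w 0.9977272376660475 j [ 1.2832  0.3972 -0.2456  1.4157  0.0967  1.3406  1.2151]
tool shift cm [54.9295 23.8301 -0.325 ]
```

```bash
python3 -m crank '[[[4.5,2,0],0,0],[[4.5,2,0],0,0],[[4.5,2,0],0,0],[[4.5,2,0],0,0],[[4.5,2,0],0,0]]' 
python3 -m crank '[[[4.5,2,0],0,0],[[4.5,2,0],0,0],[[4.5,2,0],0,0],[[4.5,2,0],0,0],[[4.5,2,0],0,0]]' 
python3 togo.py '[.4865,.288,.13]'
```

```text
clock: 3.15
position: [0.284, -0.3423, 0.3168]
ee_rot: [2.018, 2.407, -0.001]
force: [0.5, -0.2, 1.5]
width: 1.002
clock: 3.65
position: [0.343, -0.1032, 0.317]
ee_rot: [2.017, 2.406, -0.0]
force: [1.2, -0.9, 0.0]
width: 1.002
t 3.65 pos [ 0.343  -0.1032  0.317 ] z [ 0.0009 -0.0011 -1.    ] yaw x 100.05174747426481 F [ 1.1636 -0.8563  0.0328] w 1.0021141484001128 j [ 0.8517 -0.0564 -0.6499  1.9542 -0.0352  1.2314  0.3897]
tool shift cm [36.0411 20.9461 18.6719]
```

```bash
python3 -m crank '[[[3.6,2.1,0],0,0],[[3.6,2.1,0],0,0],[[3.6,2.1,0],0,0],[[3.6,2.1,0],0,0],[[3.6,2.1,0],0,0]]' 
python3 -m crank '[[[3.6,2.1,2],0,130],[[3.6,2.1,2],0,130],[[3.6,2.1,2],0,130],[[3.6,2.1,2],0,130],[[3.6,2.1,2],0,130]]' 
python3 -m crank '[[[0,0,0],0,130]]'
python3 - <<'E'
from h import *
im,d=get_image("wrist");cv2.imwrite("pics/w1.png",im[:,:,::-1])
im,d=get_image("top");cv2.imwrite("pics/t1.png",im[:,:,::-1])
E
python3 togo.py '[.4865,.288,.018]'
```

```text
clock: 4.15
position: [0.4152, 0.0919, 0.3171]
ee_rot: [2.018, 2.406, 0.001]
force: [0.8, 0.0, -0.8]
width: 1.0
clock: 4.65
position: [0.4874, 0.2875, 0.2155]
ee_rot: [2.018, 2.407, -0.001]
force: [0.4, -0.7, 0.7]
width: 0.613
clock: 4.75
position: [0.4856, 0.291, 0.2138]
ee_rot: [-2.008, -2.41, 0.002]
force: [0.1, 0.8, 0.3]
width: 0.528
t 4.85 pos [0.4861 0.2869 0.2158] z [-0.002  -0.0002 -1.    ] yaw x 100.19424727413303 F [ 0.7567 -1.0162  0.0591] w 0.4971163238261589 j [-0.0058  0.4974 -0.8936  1.6846  0.4154  1.164  -0.8311]
tool shift cm [ 0.0997  0.0931 19.7848]
```

View pics/w1.png

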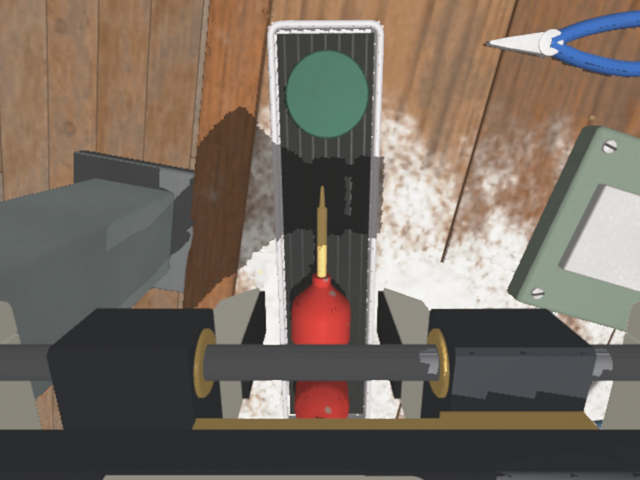

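The wrist view shows the spout centred at column 322, with its tip at (322,187) and shoulder at (322,278). I measure the tip from this depth before descending.

```bash
python3 - <<'E'
from h import *
np.set_printoptions(precision=4,suppress=True)
im,d=get_image("wrist")
h=cv2.cvtColor(im,cv2.COLOR_RGB2HSV);m=(h[...,0]>12)&(h[...,0]<35)&(h[...,1]>90);k=np.zeros_like(m);k[180:285,305:340]=1;m&=k.astype(bool)
P,u,v=cloud("wrist",m,d);P=P[abs(P[:,2]-.035)<.012]
l=np.array([-.178,.984]);t=P[:,:2]@l;print(len(P),P[t<t.min()+.01].mean(0),P[t>t.max()-.01].mean(0),t.min(),t.max(),np.percentile(P[:,2],95))
print("axis fit x vs t",np.polyfit(t,P[:,:2]@np.array([.984,.178]),1))
p,R,s=tcp();print(p[:2]@l,p[:2]@np.array([.984,.178]))
E
```

```text
717 [0.4957 0.2399 0.0352] [0.483 0.312 0.035] 0.14305277112338285 0.22615356907191891 0.037806137979687744
axis fit x vs t [0.0036 0.5301]
0.19467048360203523 0.5297082267065333
```

```bash
python3 -m crank '[[[0,0,4],0,170],[[0,0,4],0,170],[[0,0,3.5],0,170],[[0,0,3],0,170],[[0,0,2],0,170]]' 
python3 togo.py '[.4865,.288,.017]'
```

```text
clock: 5.4
position: [0.4871, 0.2834, 0.0507]
ee_rot: [2.02, 2.404, -0.002]
force: [-0.5, 0.0, 0.1]
width: 0.333
t 5.4 pos [0.4871 0.2834 0.0507] z [ 0.0001 -0.0016 -1.    ] yaw x 99.91916621961671 F [-0.4952  0.0447  0.0825] w 0.3333878105832875 j [-0.0973  0.6735 -0.7648  1.8593  0.6084  0.8596 -0.995 ]
tool shift cm [0.4687 0.0166 3.3725]
```

```bash
python3 -m crank '[[[0.2,0,1.7],0,170],[[0.1,0,1.6],0,170],[[0,0,0],0,170]]' 
python3 togo.py '[.4865,.288,.017]'; python3 - <<'E'
from h import *
im,d=get_image("wrist");cv2.imwrite("pics/w2.png",im[:,:,::-1])
E
```

```text
clock: 5.7
position: [0.4859, 0.2879, 0.0176]
ee_rot: [-2.019, -2.407, 0.003]
force: [-0.6, 0.1, -0.2]
width: 0.333
t 5.7 pos [0.4859 0.2879 0.0176] z [-0.0012 -0.0013 -1.    ] yaw x 100.02987313674338 F [-0.6055  0.051  -0.2196] w 0.3327354392578035 j [-0.1303  0.7175 -0.7292  1.8766  0.6536  0.8048 -1.0367]
tool shift cm [-0.0006  0.0561  0.0554]
```

View pics/w2.png

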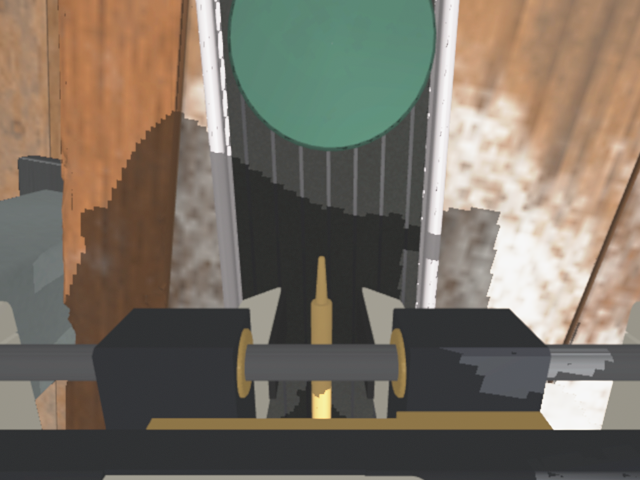

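The spout lies between the pads at column 322, with its tip at (322,258). I close gently and lift.

```bash
python3 -m crank '[[[0,0,0],0,255],[[0,0,0],0,255],[[0,0,0],0,255],[[0,0,0],0,255],[[0,0,0],0,255]]' 6
python3 -m crank '[[[0,0,0],0,255],[[0,0,-1.5],0,255],[[0,0,-1.5],0,255],[[0,0,-1.5],0,255],[[0,0,0],0,255]]'
python3 - <<'E'
from h import *
im,d=get_image("side");cv2.imwrite("pics/s3.png",cv2.resize(im[120:300,180:440,::-1],None,fx=3,fy=3))
E
python3 togo.py '[.4865,.288,.13]'
```

```text
clock: 6.25
position: [0.4864, 0.2892, 0.019]
ee_rot: [2.018, 2.408, 0.001]
force: [-0.9, 1.2, 0.2]
width: 0.086
clock: 6.75
position: [0.4875, 0.2902, 0.0667]
ee_rot: [2.017, 2.407, 0.007]
force: [-0.2, 1.0, 0.4]
width: 0.086
t 6.8 pos [0.4872 0.2899 0.0655] z [ 0.0027  0.002  -1.    ] yaw x 100.05185939244075 F [-0.1325  1.3467  0.2297] w 0.08929051999601574 j [-0.0956  0.6579 -0.7803  1.8439  0.5906  0.8839 -0.985 ]
tool shift cm [-0.1611 -0.0784 -6.4469]
```

View pics/s3.png

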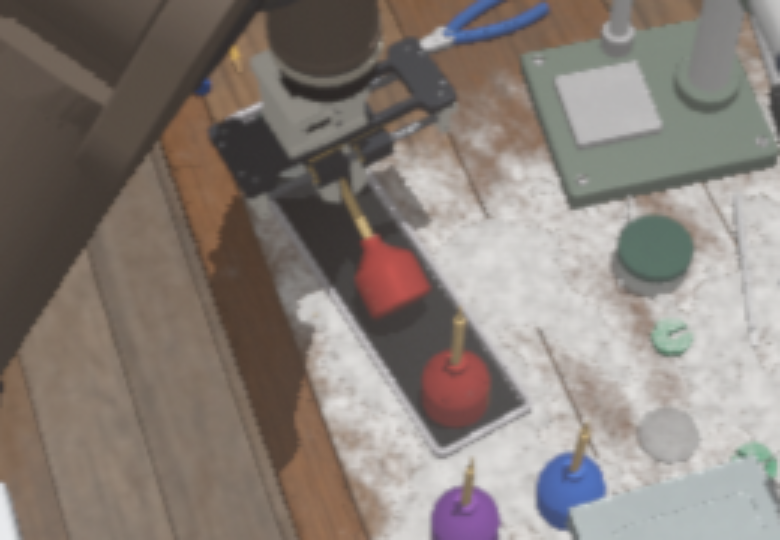

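The can is pivoting in the fingers: the spout now tilts up at (355,210) and the body is at (390,275). I keep lifting.

```bash
python3 -m crank '[[[0,0,-1.5],0,255],[[0,0,-1.5],0,255],[[0,0,-1.5],0,255],[[0,0,-1.5],0,255],[[0,0,0],0,255]]'
python3 - <<'E'
from h import *
np.set_printoptions(precision=4,suppress=True)
im,d=get_image("side");cv2.imwrite("pics/s4.png",cv2.resize(im[120:300,180:440,::-1],None,fx=3,fy=3))
h=cv2.cvtColor(im,cv2.COLOR_RGB2HSV);m=((h[...,0]<8)|(h[...,0]>172))&(h[...,1]>120)
P,u,v=cloud("side",m,d);P=P[(P[:,1]>.14)&(P[:,1]<.4)&(P[:,0]<.6)&(P[:,0]>.4)];print(len(P),P.min(0),P.max(0),P.mean(0))
E
python3 togo.py '[.4865,.288,.13]'
```

```text
clock: 7.3
position: [0.4872, 0.29, 0.1263]
ee_rot: [2.017, 2.407, 0.006]
force: [1.8, -0.4, -0.8]
width: 0.089
409 [0.4446 0.2256 0.0335] [0.5184 0.3002 0.3371] [0.4902 0.2451 0.0637]
t 7.35 pos [0.4869 0.2894 0.125 ] z [ 0.0021  0.001  -1.    ] yaw x 100.0522322047627 F [-0.0354 -0.4238 -1.2611] w 0.08983973384561433 j [-0.0559  0.589  -0.8339  1.7911  0.5149  0.9914 -0.9217]
tool shift cm [-0.1262 -0.0631 -0.4987]
```

View pics/s4.png

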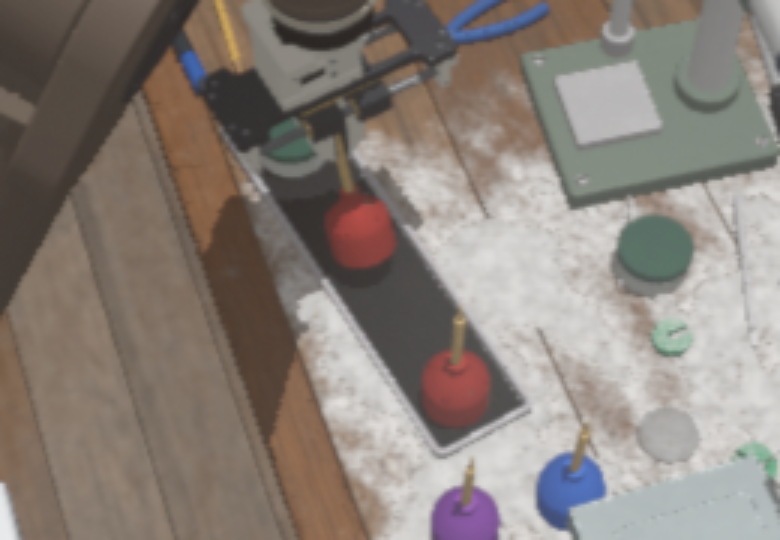

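```bash
python3 -m crank '[[[-0.8,0,-0.3],0,255],[[-0.8,0,0],0,255],[[-0.8,0,0],0,255],[[0,0,0],0,255],[[0,0,0],0,255]]' 4
cat > tilt.py <<'E'
from h import *
import sys
np.set_printoptions(precision=4,suppress=True)
im,d=get_image("side");cv2.imwrite(f"pics/{sys.argv[1]}.png",cv2.resize(im[120:300,180:440,::-1],None,fx=3,fy=3))
h=cv2.cvtColor(im,cv2.COLOR_RGB2HSV);m=((h[...,0]<8)|(h[...,0]>172))&(h[...,1]>120)
P,u,v=cloud("side",m,d);k=(P[:,1]>.14)&(P[:,1]<.34)&(P[:,0]<.6)&(P[:,0]>.4)&(P[:,2]<.12);P=P[k];print("red",len(P),P.min(0),P.max(0),P.mean(0))
# fit cylinder axis+ sphere-ish: brass spout points
b=(h[...,0]>12)&(h[...,0]<32)&(h[...,1]>80)
Q,u,v=cloud("side",b,d);k=(np.linalg.norm(Q[:,:2]-P[:,:2].mean(0),axis=1)<.05)&(Q[:,2]>.06)&(Q[:,2]<.17);Q=Q[k]
if len(Q)>5:
    m0=np.median(Q,0);w=np.linalg.svd(Q-m0)[2][0];w*=np.sign(w[2]);print("spout",len(Q),m0,w,"px",np.median(u[k]),np.median(v[k]))
E
python3 tilt.py s5
python3 togo.py '[.4865,.288,.13]'
```

```text
clock: 7.85
position: [0.4905, 0.2648, 0.1265]
ee_rot: [-2.019, -2.407, 0.001]
force: [-0.3, -0.4, -1.2]
width: 0.089
red 385 [0.468  0.2059 0.0304] [0.5202 0.2521 0.088 ] [0.4919 0.2252 0.0598]
spout 45 [0.4924 0.254  0.1088] [0.0008 0.1792 0.9838] px 298.0 183.0
t 7.9 pos [0.4904 0.2653 0.1266] z [-0.0003  0.0001 -1.    ] yaw x 100.05199243935223 F [ 0.2673 -0.1515 -1.2002] w 0.08882672591887365 j [-0.0067  0.5769 -0.8402  1.8087  0.5081  0.987  -0.8812]
tool shift cm [ 2.307   0.0123 -0.3424]
```

View pics/s5.png

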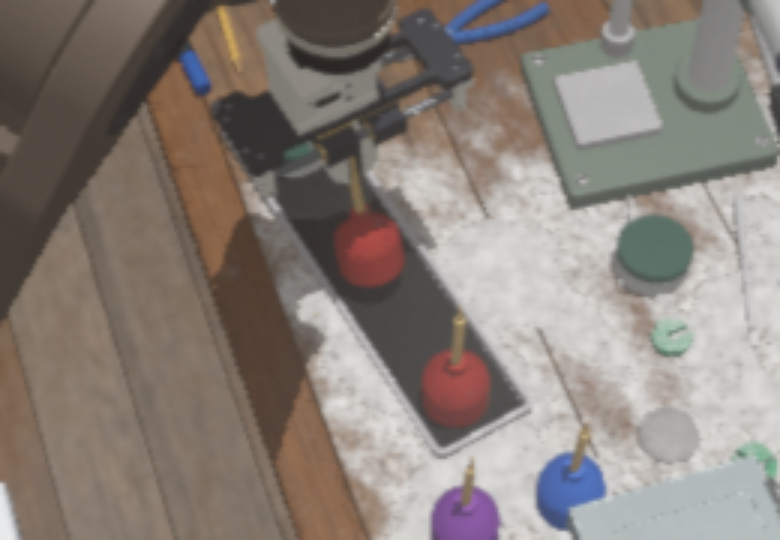

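The can hangs tilted about 10°, held by pad friction. I lower it until the base edge touches, then draw the spout back along the lane to right it.

```bash
python3 -m crank '[[[0,0,1],0,255],[[0,0,0.8],0,255],[[0,0,0.4],0,255],[[0,0,0],0,255]]' 3
python3 tilt.py s6;python3 togo.py '[.4865,.288,.102]'
python3 -m crank '[[[-0.5,0,0.1],0,255],[[-0.5,0,0.1],0,255],[[-0.5,0,0.1],0,255],[[-0.4,0,0.1],0,255],[[0,0,0],0,255]]' 3
python3 tilt.py s7;python3 togo.py '[.4865,.288,.102]'
```

```text
clock: 8.3
position: [0.4901, 0.2653, 0.1039]
ee_rot: [-2.017, -2.408, 0.001]
force: [0.7, 0.3, -0.5]
width: 0.088
red 364 [0.468  0.211  0.0164] [0.5205 0.2556 0.0729] [0.4908 0.228  0.0461]
spout 38 [0.4922 0.2531 0.0966] [-0.0209  0.1062  0.9941] px 299.0 186.5
t 8.35 pos [0.4901 0.2652 0.1041] z [-0.001  -0.0005 -1.    ] yaw x 100.08695771632608 F [-0.1607  0.7442 -1.3018] w 0.08897648828557536 j [-0.022   0.6024 -0.8208  1.8305  0.5357  0.947  -0.9044]
tool shift cm [2.3036 0.0476 0.2137]
clock: 8.85
position: [0.4941, 0.2454, 0.1007]
ee_rot: [2.019, 2.406, -0.001]
force: [-0.2, -0.1, 2.0]
width: 0.09
red 270 [0.4688 0.2045 0.0125] [0.5202 0.2489 0.0751] [0.4904 0.2207 0.0436]
spout 27 [0.4958 0.2362 0.0894] [0.0393 0.0412 0.9984] px 302.0 192.0
t 8.9 pos [0.494  0.2459 0.1007] z [ 0.0001 -0.0005 -1.    ] yaw x 100.0185458985861 F [ 0.632  -0.6887  1.8661] w 0.09157304794492362 j [ 0.014   0.5988 -0.8204  1.8477  0.5393  0.9332 -0.8784]
tool shift cm [ 4.2733 -0.004  -0.1301]
```

View pics/s7.png

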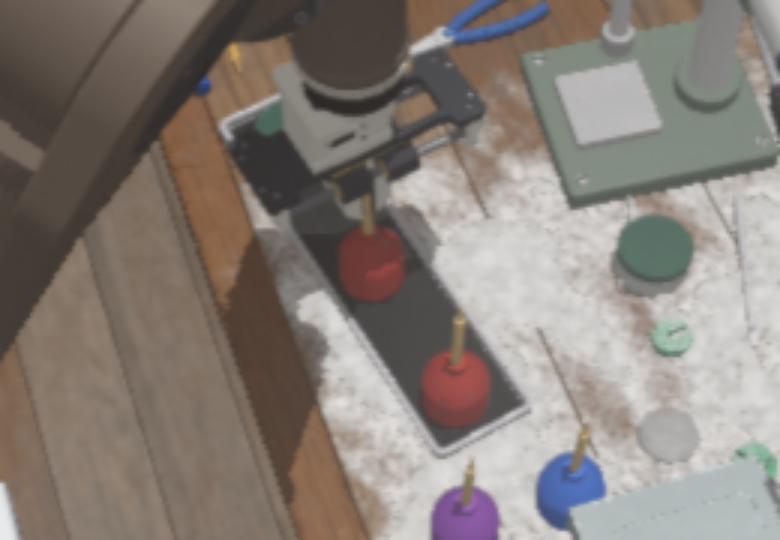

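The can now stands like its neighbour, with the body at (372,265) and the spout vertical, and the base is bearing about 3 N. I release it.

```bash
python3 -m crank '[[[0,0,0],0,225],[[0,0,0],0,200],[[0,0,0],0,150],[[0,0,0],0,100],[[0,0,0],0,100]]' 3
python3 tilt.py s8;python3 togo.py '[.4865,.288,.102]'
python3 - <<'E'
from h import *
im,d=get_image("wrist");cv2.imwrite("pics/w8.png",im[:,:,::-1])
E
```

```text
clock: 9.4
position: [0.4937, 0.2467, 0.1007]
ee_rot: [-2.018, -2.408, 0.0]
force: [0.2, 1.0, 0.2]
width: 0.42
red 242 [0.469  0.2052 0.0162] [0.5159 0.2493 0.0705] [0.4899 0.2191 0.0442]
spout 45 [0.4938 0.2298 0.1054] [-0.0188 -0.0555  0.9983] px 302.0 191.0
t 9.45 pos [0.4937 0.2467 0.1007] z [-0.0001 -0.     -1.    ] yaw x 100.07810185880126 F [0.7161 0.119  0.5004] w 0.4577647232173259 j [ 0.013   0.5991 -0.8206  1.8475  0.5392  0.933  -0.8785]
tool shift cm [ 4.194   0.0124 -0.1334]
```

View pics/s8.png

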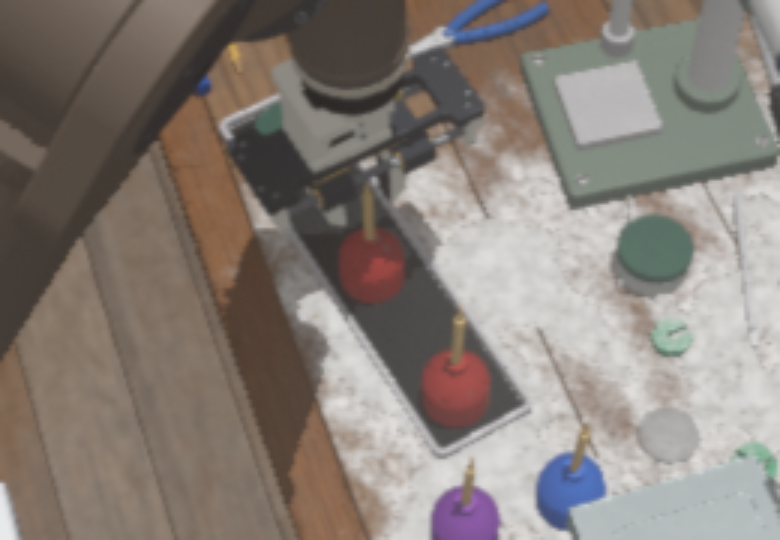

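View pics/w8.png

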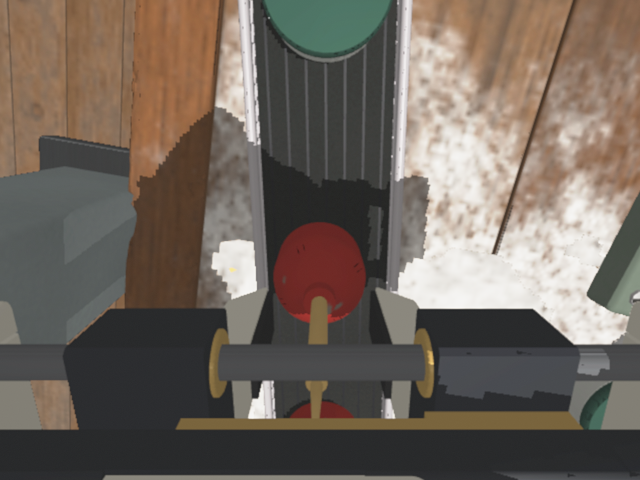

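The can stands free between the fingers. I open fully, rise straight up and check.

```bash
python3 -m crank '[[[0,0,-2],0,0],[[0,0,-4],0,0],[[0,0,-5],0,0],[[0,0,-5],0,0],[[0,0,-5],0,0]]' 
python3 -m crank '[[[0,-4,-1],0,0],[[0,-4,0],0,0],[[-1.5,-4.5,0],0,0],[[-1.5,-4.5,0],0,0],[[0,0,0],0,0]]'
python3 togo.py '[.36,0,.32]'
python3 - <<'E'
from h import *
np.set_printoptions(precision=4,suppress=True)
im,d=get_image("top");cv2.imwrite("pics/t9.png",cv2.resize(im[180:330,150:400,::-1],None,fx=3.2,fy=3.2,interpolation=cv2.INTER_CUBIC))
for l in("oil_can_low","oil_can_stood","tin"):
    for r in masks_of(l,"top")[:4]:
        P,u,v=cloud("top",r["region"],d)
        if len(P):print(l,round(r["score"],2),int(np.median(u)),int(np.median(v)),np.median(P,0),P[:,2].max())
im,d=get_image("side");cv2.imwrite("pics/s9.png",cv2.resize(im[120:300,180:440,::-1],None,fx=3,fy=3))
E
```

```text
clock: 10.0
position: [0.4933, 0.2466, 0.3128]
ee_rot: [-2.017, -2.408, -0.0]
force: [1.0, 0.9, 0.3]
width: 0.935
clock: 10.5
position: [0.3269, 0.1851, 0.3207]
ee_rot: [2.014, 2.402, -0.006]
force: [0.6, 0.0, -0.2]
width: 0.999
t 10.5 pos [0.3269 0.1851 0.3207] z [ 0.0029 -0.0075 -1.    ] yaw x 100.03120202086434 F [ 0.6436  0.0146 -0.2445] w 0.9985931915416687 j [ 0.4242  0.0044 -1.0453  1.8985  0.0122  1.2429 -0.45  ]
tool shift cm [-18.8065   0.0294   0.215 ]
oil_can_low 0.9 258 261 [0.492  0.2319 0.0495] 0.1515566141912857
oil_can_stood 0.93 313 250 [0.5175 0.1    0.0493] 0.15348529004352748
oil_can_stood 0.77 359 264 [ 0.4833 -0.0106  0.0441] 0.14759984733357417
oil_can_stood 0.76 360 229 [ 0.5701 -0.0145  0.0433] 0.14116910427130458
tin 0.86 194 271 [0.4714 0.3892 0.0366] 0.04317966664932747
```

View pics/t9.png

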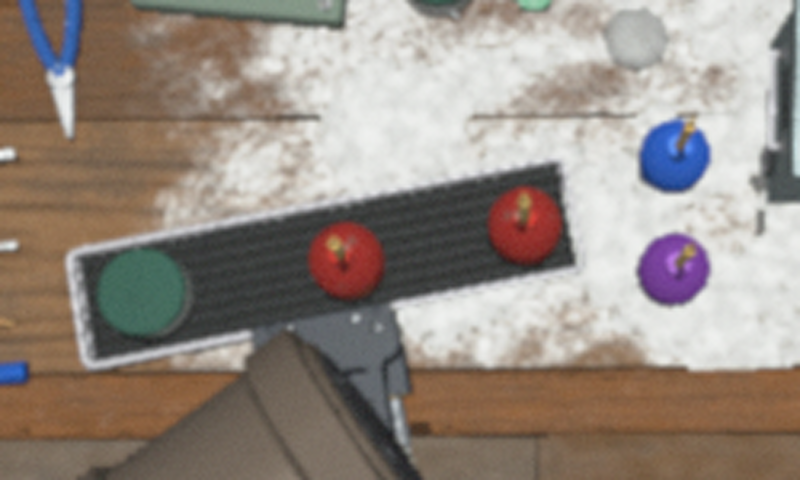

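View pics/s9.png

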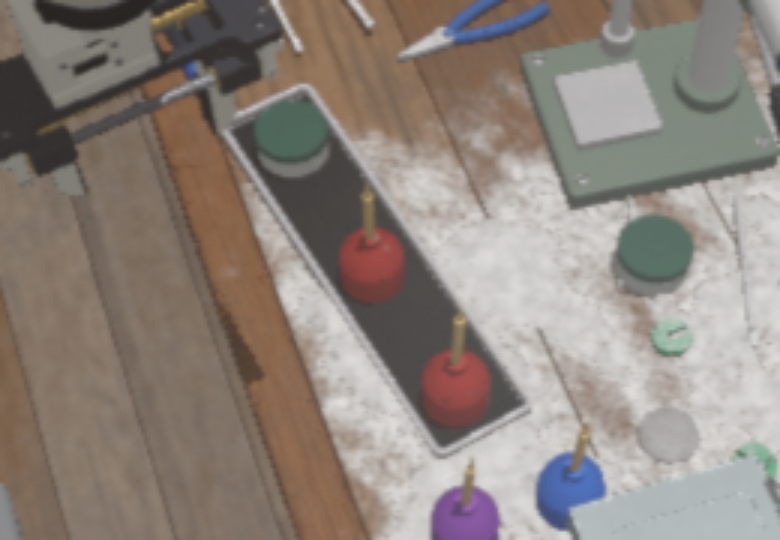

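The tipped can now stands at (.492,.232) with its top at 0.152 m. The neighbours have moved less than 1 mm, so step 1 looks done. Next is the chest.

```bash
python3 -m crank '[[[-4,0,0],6.5,0],[[-4,0,0],6.6,0],[[-4,0,0],0,0],[[-4,0,0],0,0],[[-4,0,0],0,0]]' 
python3 togo.py '[.560,-.203,.30]'
```

```text
clock: 11.25
position: [0.3354, -0.013, 0.3204]
ee_rot: [-2.276, -2.162, -0.001]
force: [0.0, -0.7, 0.6]
width: 1.0
t 11.25 pos [ 0.3354 -0.013   0.3204] z [-0.0009  0.0017 -1.    ] yaw x 87.0557591390542 F [ 0.0082 -0.736   0.5796] w 0.9998405673353109 j [ 0.6871 -0.1081 -0.6967  1.9801 -0.0749  1.2463 -0.0341]
tool shift cm [-17.8223  23.4122   1.9927]
```

```bash
python3 -m crank '[[[-3,3.9,0],0,0],[[-3,3.9,0],0,0],[[-3,3.9,0],0,0],[[-3,3.9,0],0,0],[[-3,3.9,0],0,0]]' 
python3 -m crank '[[[-2.8,3.9,0],0,80],[[0,0,0],0,80],[[0,0,0],0,80]]' 
python3 - <<'E'
from h import *
im,d=get_image("wrist");cv2.imwrite("pics/w10.png",im[:,:,::-1])
P,u,v=cloud("wrist",np.ones(d.shape,bool),d)
k=(P[:,2]>.2)&(P[:,2]<.22)&(abs(P[:,0]-.56)<.03)&(abs(P[:,1]+.2)<.08);H=P[k]
if len(H):print(len(H),np.median(H,0),H.min(0),H.max(0),cv2.minAreaRect((H[:,:2]*1000).astype(np.float32)))
E
python3 togo.py '[.560,-.203,.19]'
```

```text
clock: 11.75
position: [0.5242, -0.1731, 0.3187]
ee_rot: [-2.277, -2.161, 0.0]
force: [0.8, -0.7, 1.5]
width: 1.0
clock: 12.05
position: [0.5604, -0.2018, 0.3178]
ee_rot: [-2.276, -2.159, 0.0]
force: [0.0, 0.3, -0.5]
width: 0.789
2153 [ 0.56038484 -0.19401642  0.21063317] [ 0.55267106 -0.25763447  0.20003555] [ 0.56750165 -0.14256135  0.21384536] ((560.0878295898438, -200.07046508789062), (115.28627014160156, 9.76540470123291), 87.2911605834961)
t 12.1 pos [ 0.5598 -0.2009  0.3188] z [-0.0024  0.0026 -1.    ] yaw x 87.05461953553406 F [-0.7911  0.5737  0.2141] w 0.7426424530072323 j [ 0.6676  0.3949 -0.5968  1.4658  0.221   1.3518  0.0067]
tool shift cm [-0.2422  0.0619 12.8803]
```

View pics/w10.png

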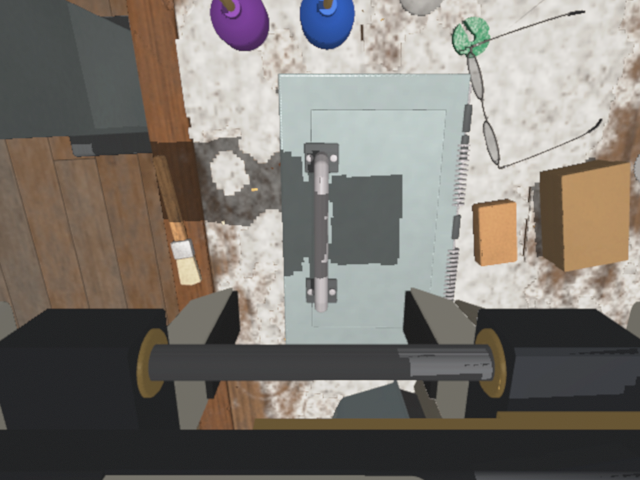

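The wrist view shows the bar at column 320 between rows 150 and 305, parallel to the pads and centred between the jaws. The measured bar centre is (.560, -.200), top at .211. I descend and grip.

```bash
python3 -m crank '[[[0,0,4],0,80],[[0,0,4],0,80],[[0,0,3],0,80],[[0,0,1.8],0,80],[[0,0,0],0,80]]' 
python3 togo.py '[.560,-.20,.19]'
python3 -m crank '[[[0,0,0],0,255],[[0,0,0],0,255],[[0,0,0],0,255],[[0,0,0],0,255],[[0,0,0],0,255]]' 25
python3 -m crank '[[[0,0,0],0,255],[[0,0,0],0,255],[[0,0,0],0,255]]'
python3 togo.py '[.560,-.20,.19]'
```

```text
clock: 12.6
position: [0.5571, -0.2006, 0.1904]
ee_rot: [-2.275, -2.161, 0.004]
force: [-0.9, 0.2, 0.5]
width: 0.69
t 12.6 pos [ 0.5571 -0.2006  0.1904] z [-0.0045  0.0014 -1.    ] yaw x 87.06898207881713 F [-0.8718  0.152   0.4536] w 0.689860022050709 j [ 0.6548  0.4834 -0.5745  1.6625  0.2886  1.0865 -0.0554]
tool shift cm [0.0733 0.2841 0.0372]
clock: 13.1
position: [0.5592, -0.202, 0.1932]
ee_rot: [2.279, 2.161, 0.0]
force: [-0.0, -0.2, 1.1]
width: 0.299
clock: 13.4
position: [0.5599, -0.202, 0.1929]
ee_rot: [2.278, 2.161, 0.002]
force: [3.3, -0.9, -1.9]
width: 0.097
t 13.4 pos [ 0.5599 -0.202   0.1929] z [ 0.0017 -0.0001 -1.    ] yaw x 86.97126192018557 F [ 3.316  -0.9238 -1.9202] w 0.09683170240243334 j [ 0.6558  0.4821 -0.5746  1.6577  0.2886  1.0859 -0.055 ]
tool shift cm [0.2016 0.003  0.2867]
```

The bar is gripped (opening about 9 mm). I follow the hinge arc (radius 116.6 mm) in 5° steps.

```bash
python3 -m crank '[[[0,0.43,-0.92],0,255],[[0,0.5,-0.88],0,255],[[0,0,0],0,255]]' 25
python3 togo.py '[.560,-.20,.19]'
python3 -m crank '[[[0,0.58,-0.84],0,255],[[0,0.65,-0.78],0,255],[[0,0.72,-0.73],0,255],[[0,0,0],0,255]]'
python3 togo.py '[.560,-.20,.19]'
```

```text
clock: 13.7
position: [0.5687, -0.2025, 0.2111]
ee_rot: [2.279, 2.162, -0.0]
force: [1.8, -1.5, -7.1]
width: 0.103
t 13.7 pos [ 0.5687 -0.2025  0.2111] z [-0.     -0.0001 -1.    ] yaw x 86.96678872215733 F [ 1.8328 -1.5299 -7.0906] w 0.10344363515061482 j [ 0.6486  0.4801 -0.5761  1.6117  0.2815  1.1338 -0.0488]
tool shift cm [ 0.2035 -0.8811  2.1071]
clock: 14.1
position: [0.5878, -0.2035, 0.2357]
ee_rot: [-2.279, -2.162, 0.002]
force: [-8.6, -0.8, 1.1]
width: 0.098
t 14.1 pos [ 0.5878 -0.2035  0.2357] z [-0.0012 -0.0006 -1.    ] yaw x 86.96380954929164 F [-8.6439 -0.7612  1.0669] w 0.09801146224275623 j [ 0.6288  0.4901 -0.5744  1.5305  0.2783  1.2044 -0.0453]
tool shift cm [ 0.2068 -2.7871  4.5755]
```

```bash
python3 -m crank '[[[0,0.77,-0.65],0,255],[[0,0.83,-0.59],0,255],[[0,0,0],0,255]]'
python3 togo.py '[.560,-.20,.19]'
python3 -m crank '[[[0,0.88,-0.51],0,255],[[0,0.92,-0.44],0,255],[[0,0,0],0,255],[[0,0,0],0,255],[[0,0,0],0,255]]'
python3 togo.py '[.560,-.20,.19]'
cat > lid.py <<'E'
from h import *
import sys
np.set_printoptions(precision=4,suppress=True)
im,d=get_image("side");cv2.imwrite(f"pics/{sys.argv[1]}.png",cv2.resize(im[200:440,300:520,::-1],None,fx=2.4,fy=2.4))
h=cv2.cvtColor(im,cv2.COLOR_RGB2HSV)
for n in("side","top"):
    im2,d2=(im,d) if n=="side" else get_image(n)
    if n=="top":cv2.imwrite(f"pics/{sys.argv[1]}t.png",im2[:,:,::-1])
    P,u,v=cloud(n,np.ones(d2.shape,bool),d2)
    c=np.array([.601,-.205]);ex=np.array([.9985,-.054]);ey=np.array([.054,.9985])
    q=P[:,:2]-c;Q=np.c_[q@ex,q@ey,P[:,2]]
    k=(abs(Q[:,0])<.1)&(abs(Q[:,1])<.1)&(Q[:,2]>.15)&(Q[:,2]<.3);Q=Q[k]
    best=(0,)
    for a in np.radians(np.arange(0,80,.5)):
        # lid plane passing 4 mm above hinge (hinge at x=+.07,z=.162)
        dd=(Q[:,0]-.07)*np.sin(a)+(Q[:,2]-.162)*np.cos(a)
        for o in(0,.002,.004,.006):
            sc=(abs(dd-o)<.002).sum()
            if sc>best[0]:best=(sc,np.degrees(a),o)
    print(n,len(Q),best)
E
python3 lid.py l1
```

```text
clock: 14.4
position: [0.6033, -0.2044, 0.2488]
ee_rot: [-2.279, -2.161, 0.003]
force: [-12.3, 0.8, 8.2]
width: 0.099
t 14.4 pos [ 0.6033 -0.2044  0.2488] z [-0.0017 -0.001  -1.    ] yaw x 86.9496246390857 F [-12.2707   0.8422   8.1637] w 0.09863072085442409 j [ 0.6109  0.5053 -0.5708  1.4721  0.2806  1.2477 -0.0459]
tool shift cm [ 0.2143 -4.3363  5.8885]
clock: 14.9
position: [0.6214, -0.2055, 0.2587]
ee_rot: [2.279, 2.161, -0.002]
force: [-9.4, 0.8, 11.1]
width: 0.098
t 14.9 pos [ 0.6214 -0.2055  0.2587] z [-0.     -0.0014 -1.    ] yaw x 86.94104713501163 F [-9.442   0.7968 11.1278] w 0.09795669098407771 j [ 0.5903  0.5264 -0.5656  1.4119  0.286   1.2849 -0.0477]
tool shift cm [ 0.2308 -6.1576  6.8691]
side 3087 (np.int64(1888), np.float64(44.0), 0.002)
top 2514 (np.int64(1510), np.float64(44.5), 0.002)
```

View pics/l1.png

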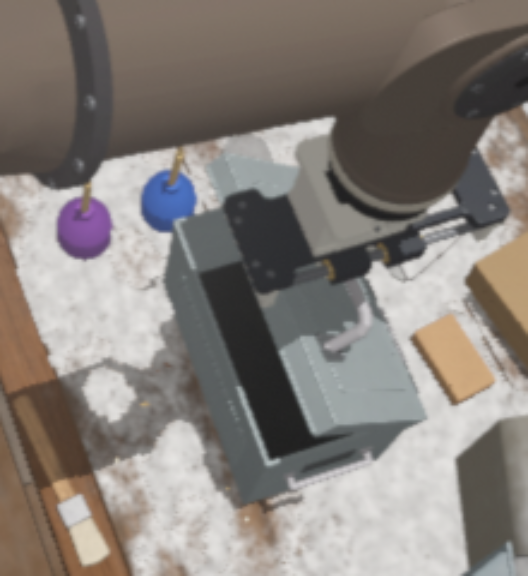

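View pics/l1t.png

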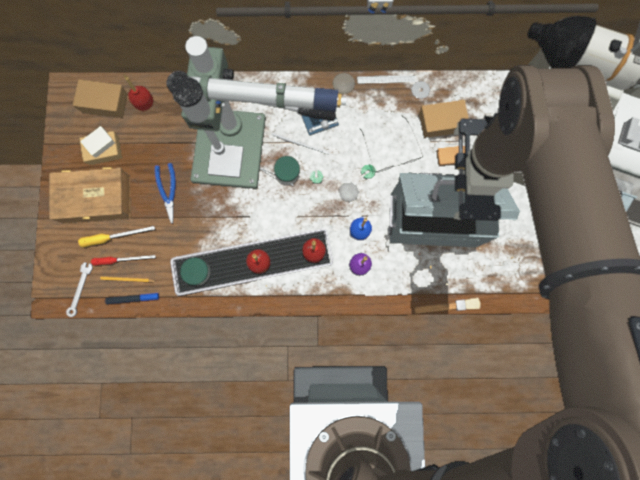

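The lid stands at 44 to 44.5° in both cameras, with the bar held in the fingers. I wait a second to confirm it stays still, and check the bystanders.

```bash
python3 -m crank '[[[0,0,0],0,255],[[0,0,0],0,255],[[0,0,0],0,255],[[0,0,0],0,255],[[0,0,0],0,255]]'
python3 -m crank '[[[0,0,0],0,255],[[0,0,0],0,255],[[0,0,0],0,255],[[0,0,0],0,255],[[0,0,0],0,255]]'
python3 lid.py l2; python3 - <<'E'
from h import *
np.set_printoptions(precision=4,suppress=True)
print(tcp()[2]['dq'])
im,d=get_image("top")
for l in("oil_can_low","oil_can_stood","tin","blank","dust_brush"):
    for r in masks_of(l,"top")[:1]:
        P,u,v=cloud("top",r["region"],d)
        if len(P):print(l,round(r["score"],2),int(np.median(u)),int(np.median(v)),np.median(P,0),P[:,2].max())
E
```

```text
clock: 15.5
position: [0.6213, -0.2055, 0.2587]
ee_rot: [2.279, 2.161, -0.002]
force: [-10.2, 0.8, 10.9]
width: 0.1
clock: 16.0
position: [0.6213, -0.2055, 0.2587]
ee_rot: [2.279, 2.161, -0.002]
force: [-8.8, 0.2, 10.2]
width: 0.099
side 3092 (np.int64(1891), np.float64(44.0), 0.002)
top 2503 (np.int64(1507), np.float64(44.5), 0.002)
[ 0.     -0.0013 -0.0008 -0.0001  0.0002  0.0012  0.0004]
oil_can_low 0.73 258 262 [0.4911 0.2321 0.0481] 0.15390667787638293
oil_can_stood 0.74 360 264 [ 0.4829 -0.0117  0.0439] 0.14575949031884144
tin 0.73 194 272 [0.4696 0.3887 0.0364] 0.04427470726129741
blank 0.78 348 191 [0.6762 0.0089 0.0055] 0.01273854043261783
dust_brush 0.79 453 306 [ 0.3811 -0.2435  0.0084] 0.01748427699958124
```

Everything is still and unchanged. The top-scored "oil_can_stood" hit here is the purple look-alike; the real one sits at (313,250) in the last top view, as before. I hand the job in.

```bash
python3 -c "from cell import workorder; print(workorder.sign_off())"
```

```text
the job is handed in; nothing more can be done
None
```

The tipped oil can is standing in the tray and the robot is holding the chest lid open at about 44°. I handed the job in at about 16 s on the robot's clock; hand-in reports no verdict.

- **Oil can:** I pinched it by the spout and lifted so the heavy base swung down. It still hung about 10° off vertical, so I set the base edge on the liner, drew the spout back until it stood, and let go. Its top measured 0.152 to 0.154 m, as expected for an upright can. It stands about 24 mm to the standing-can side of the tray's middle.
- **Lid:** I gripped the handle bar and followed the hinge arc. The side camera read 44.0° and the top camera 44.5°, unchanged over a 1 s hold. The arm was still, with about 14 N on the wrist, mostly pressing towards the hinge rather than just carrying the lid.
- **Other things:** The tin, lens blank and brush measured within about 2 mm of where they started. On the last check the network's best match for the standing can was the purple look-alike. I therefore relied on the last top picture, which shows the can in its old place, and on the measurement after placing the tipped can (within 1 mm).

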